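# Pin the keeper bar across the sloping face-paint rack

### The job

Swing the keeper bar of the sloping face-paint rack down across the paint pots until it is fully home, with its eye between the two ears of the blue yoke. Then take the yellow-handled pin from its wooden holder and pass it through the upper ear, the eye and the lower ear until its collar sits flush on the yoke, and let go. Leave the cup, the paint tin and the powder compact where they are.

Things in the scene. Friction and masses are not known exactly. Their poses are not given: they have to be found in the camera images.
- bore (a point): Mouth of the pin hole: its centre on the top face of the upper ear of the blue yoke. Axes: x up the slope of the deck, y level along it, z out of the hole, square to the deck; z leans 25 deg from vertical towards the low (robot) side. The pin goes in along -z. Hole 13 mm in diameter, small chamfers, through both ears; lower ear ends 23 mm below this point, the deck is 49 mm below it.
- rack: Fixed sloping paint rack, 150 x 320 mm: wooden deck on a black foot, with three fixed paint pots 56 mm across, 22 mm high. Origin: centre of the foot, on the table; x horizontally towards its high side, z up. Its blue yoke (at the -y end) is two ears 36 x 36 mm, 6 mm thick, 11 mm apart, joined by a web on the low side and open up the slope.
- bar_post (a point): Mid-height of the round red handle post on the keeper bar: 18 mm in diameter, 45 mm high, standing square to the deck (along the z of bore), 140 mm from the bar's pivot axis. The pivot axis is along the z of bore and passes through (0, 240) mm in its x, y. With the bar home this point is at (0, 100, 14.5) mm in the frame of bore; the post's foot is 22.5 mm lower.
- bar_eye (a point): Centre of the top face of the eye at the free end of the aluminium keeper bar, 240 mm from the pivot: a tab 30 x 30 mm, 7 mm thick, with a 13 mm hole. Fully home it is trapped in the gap between the ears with its hole in line with theirs.
- bar (a joint): Angle of the keeper bar about its pivot, rad: 0 = fully home against its stop (eye in line with the yoke's holes), growing as the free end swings up the slope, away from the yoke; at most 0.95. Stiff hinge: it stays where it is left; about 1 to 3 N at the post moves it.
- pin_grip (a point): Middle of the handle of the loose pin (z axis along the pin, from tip to handle). Steel shank 10 mm in diameter, 42 mm long, its last 10 mm tapering to a 4 mm tip; then a yellow collar 24 mm across and 6 mm thick; then a yellow round handle 16 mm across and 38 mm long. This point is 67 mm from the tip and 25 mm above the underside of the collar. 40 to 85 g. At the start it stands upright in the holder, its collar on the holder's top.
- pin_seat (a point): Centre of the underside of the pin's collar, 42 mm from the tip; z axis as for pin_grip. It meets bore when the pin is fully home.
- holder: Fixed dark wooden block 55 x 55 mm, 50 mm high, with an upright 13 mm through hole in the middle of its top, where the pin stands. Origin: centre of its underside, on the table.
- cup_center (a point): Middle of a loose green cup, 66 mm across, 85 mm high. A bystander.
- tin: Loose round paint tin, black with brown paint, 66 mm across, 18 mm high; origin at the centre of its underside. A bystander.
- compact: Loose black powder compact, 60 x 75 mm, 18 mm high; origin at the centre of its underside. A bystander.
- pin: The same loose pin; origin at its tip, z axis along the pin towards the handle.
Mind the look-alikes: they are no part of the job. What is meant by the pin is not green, and is the smaller of those in its own colour.

How it is judged:
By the outcome, as a careful person would: the job done as asked, in the order asked, and still so for the second after the job is handed in, with the robot touching nothing.
It also fails if it takes over 54 s, if anything falls off the work surface, if the arm or the gripper's body presses on something with over 40 N, if the wrist force passes 120 N, or if a joint passes its speed limit or range.

### The arm

A 6-joint arm with a two-finger parallel gripper is mounted at the origin on the work surface. World frame = base frame: x ahead of the robot, y to its left, z up, the work surface at z = 0. Lengths are in m, angles in rad, forces in N, time in s.
With the tool pointing down it reaches from about 0.4 to 0.925 m from the base axis. Payload 3.4 kg.
Tool frame: the origin (TCP) lies where the fingers leave the gripper's body, on its centre line; the fingertips stand 73 mm ahead of it and the grasp point (between the pads) lies r.grip_depth ahead of it (r.grip_depth is the distance from the TCP to the grasp point, in m); x points along the fingers, y is the direction in which the jaws open and shut, and the axes are right-handed (so a half turn about x gives the same grasp; the last joint's range is limited). The gripper opens to 85 mm and grips with 20 to 120 N. Pads are 22 mm wide; open, the fingers measure 114 mm over their backs; the gripper's body (76 mm by 85 mm) begins 54 mm behind the grasp point. The pads swing forward as they close: fully open they stand 13 mm farther back than shut.
Start: joints at [1.115, 0.307, 1.506, -0, 1.328, -0.073], TCP at [0.214, 0.534, 0.304] pointing down, gripper open.
Joint ranges: [-3.12, 3.12], [-1.05, 2.28], [0.14, 2.33], [-1.42, 4.57], [0.1, 2.73], [-2.68, 2.68]. Speed limits (rad/s): [2.57, 2.57, 3.14, 3.14, 3.14, 3.14].

### API

Orientations are given as [roll, pitch, yaw] about the fixed x, y, z axes, in that order (R = Rz(yaw) Ry(pitch) Rx(roll)).
In Python, from bench import r gives the robot as it stands.
- The arm moves only by the tool play_rows, never from a script. Its argument "deltas" is a list of rows, each an object with "offset": the shift along the tool's x, y, z as a fraction of full scale, a list of three; "rotation": the turn, a rotation vector about the tool's x, y, z as a fraction of full scale, a list of three; "claw": the finger opening in mm, from 0 to 85.4. A call has 1 to 5 rows; each row shifts and turns the commanded pose from where the row before left it, along the tool's axes as they then stand; what a row does not reach is not made up. Full scale, the value 1, is 0.3 m for a shift and pi/2 rad for a turn. A row lasts 1/12 s, in which the tool goes at most 41.7 mm and 7.16 degrees, less where a joint would pass 70% of its speed; a pose out of reach is approached as far as the arm can. A call with a number of a shift or a turn outside -1 to 1 is refused whole. A call with a gripper value outside its range is refused whole. The fingers move at their own pace and stop on an object; the grip force is fixed at half the most. Time passes only in rows, so rows that do not move let the fingers close. It gives the time, the measured TCP pose, the force and the opening at its end, in the units of the state.
- r.state(): the state, without advancing time (a new reading comes with each control period).
- r.camera(name): name is "scene" or "top" or "wrist"; returns a dict with "color" (480x640x3 uint8, red, green, blue), "vfov" (degrees; the focal length in pixels is half the picture's height over the tangent of half this angle, whatever the lens; pixels are square), "cx", "cy" (the principal point, pixels), "T" (4x4, takes a point from camera to world coordinates); the wrist camera has in their place "tool_from_camera" (4x4, takes a point from camera to tool coordinates, whose origin is the TCP and whose axes are the tool frame's). Camera axes: x right, y up, looking along -z (the intrinsics and any distortion apply to the point x, -y, -z); pixel columns grow to the right and rows downward; lengths in m; the calibration is good to about 2 mm. The wrist camera is an equidistant fisheye: a pixel r from the principal point sees the ray r / f radians off the axis. A picture is of the moment at which its call begins: read the wrist's pose just before it. There is no depth.
- r.hand_in(): hands the job in, once; it reports no verdict.
The state is a dict: "clock": time; "joint_pos": joint angles; "dq": joint speeds; "tau": joint torques, N m; "eef_pos": TCP position; "tool_rot": TCP orientation; "contact_force": force on the tool from outside, world axes, zero at the start; "moment": the same for the moment, N m; "grip_width": finger opening in m.
Only numpy, scipy, OpenCV 4.12 (cv2) and the standard library are available. Lean on these libraries where they do the work, as an engineer would, in place of code of your own. Each camera call takes 0.05 s, during which the arm holds its last target. There are 200 camera calls.

## Working session

There is one attempt and no reset: what is moved stays moved. The work goes in short steps, Python scripts to look and compute and a tool call to move; the robot and the scene stay as the last step left them, time stands still between calls to the robot, and variables do not carry over. Pictures are saved under pics/ and viewed, about 8 in all and at most 12, crops included, and the job is handed in when it is done.

Besides the shell and the picture viewer there is one more tool, called after "Call:" as name(argument=value, ...) on one line, values as JSON. play_rows: Moves the arm, as the interface text tells. Its arguments: {"type":"object","properties":{"deltas":{"type":"array"}},"required":["deltas"]}

```bash
ls; mkdir -p pics
python3 - <<'E'
from bench import r
import cv2,json
print(r.state(), r.grip_depth)
for n in ("scene","top","wrist"):
    c=r.camera(n); cv2.imwrite(f"pics/{n}0.png",c["color"][:,:,::-1])
    print(n,{k:(v.tolist() if hasattr(v,'tolist') else v) for k,v in c.items() if k!="color"})
E
```

```text
pics
{'clock': 0.0, 'joint_pos': array([ 1.11551114e+00,  3.07560972e-01,  1.50767271e+00, -2.47234297e-05,
        1.32836289e+00, -7.34886090e-02]), 'dq': array([-0.00062808,  0.00101782,  0.00116591, -0.00119   ,  0.0006331 ,
        0.00101729]), 'tau': array([ 7.68036352e-04, -4.57543015e+01, -2.51918739e+01, -9.19638040e-06,
        1.32858605e-02,  1.40481956e-05]), 'eef_pos': array([0.21402344, 0.53310229, 0.30298801]), 'tool_rot': array([-1.63231473,  1.56879226, -2.01410534]), 'contact_force': array([ 0.07282225, -0.01441886,  0.19090808]), 'moment': array([-0.02728441,  0.01255442, -0.00539819]), 'grip_width': 0.08533943386011353} 0.0539
scene {'vfov': 50.310646527600184, 'cx': 321.80659940594643, 'cy': 236.4998547441898, 'T': [[-0.6127955662000659, -0.5480774706328111, 0.5692913842930358, 1.146842962917445], [0.7902324111489276, -0.42155275304928497, 0.44477636264343107, 0.5252445749273948], [-0.0037855534989060945, 0.7224294862346836, 0.6914342391026049, 0.8362404614930758], [0.0, 0.0, 0.0, 1.0]]}
top {'vfov': 47.309623228823675, 'cx': 323.56066201753566, 'cy': 243.78444339041127, 'T': [[-0.02061335505902461, 0.98493438178693, -0.1716955245986583, 0.33668659926114347], [-0.999783884968663, -0.020770275379077913, 0.0008826197623254321, 0.04383029387241665], [-0.0026968407773104316, 0.1716766123695221, 0.9851496677232078, 1.342698765035441], [0.0, 0.0, 0.0, 1.0]]}
wrist {'vfov': 65.70646984690485, 'cx': 322.06960335304603, 'cy': 240.9143170079847, 'tool_from_camera': [[-0.0010719280458721743, 0.26417753153414775, -0.9644734743904504, -0.06878686548274826], [0.9999990247196205, 0.0011466562014320377, -0.0007973326546021861, 0.0012333713197200113], [0.0008952821180221707, -0.9644733884416298, -0.2641785030199261, -0.06640776457678804], [0.0, 0.0, 0.0, 1.0]]}
```

View pics/top0.png

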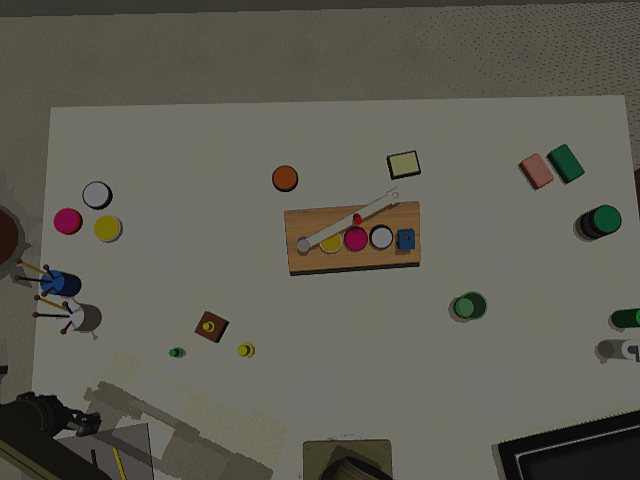

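View pics/scene0.png

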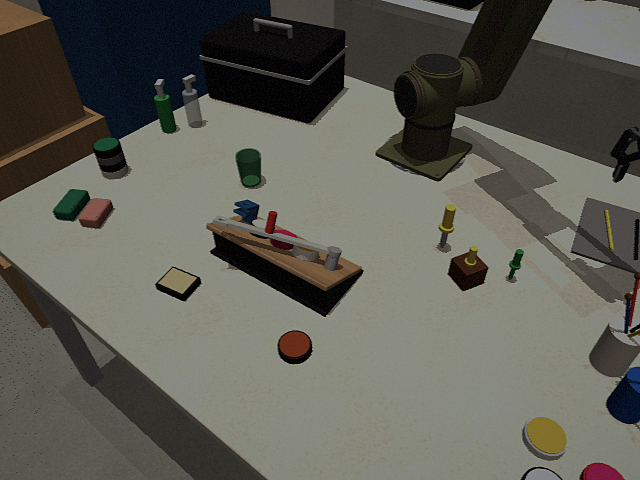

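```bash
cat > h.py <<'E'
import numpy as np, cv2
from scipy.spatial.transform import Rotation as R
from scipy.optimize import least_squares
from bench import r
def f_of(c): return 240/np.tan(np.radians(c["vfov"]/2))
def pose():
    s=r.state(); T=np.eye(4); T[:3,:3]=R.from_euler('xyz',s["tool_rot"]).as_matrix(); T[:3,3]=s["eef_pos"]; return T
def cam(n,save=None):
    P=pose(); c=r.camera(n); c["fish"]=n=="wrist"
    if c["fish"]: c["T"]=P@c["tool_from_camera"]
    if save: cv2.imwrite(f"pics/{save}.png",c["color"][:,:,::-1])
    return c
def proj(c,p):
    p=np.atleast_2d(p); q=(p-c["T"][:3,3])@c["T"][:3,:3]; x,y,z=q[:,0],-q[:,1],-q[:,2]
    f=f_of(c); rho=np.hypot(x,y)
    if c["fish"]:
        f=240/np.radians(c["vfov"]/2) if c.get("fe") else f
        k=f*np.arctan2(rho,z)/np.maximum(rho,1e-9)
    else: k=f/z
    return np.c_[c["cx"]+k*x,c["cy"]+k*y]
def ray(c,u):
    d=np.array([u[0]-c["cx"],u[1]-c["cy"]])/f_of(c)
    if c["fish"]:
        t=np.hypot(*d); d=d*np.tan(t)/max(t,1e-9)
    v=c["T"][:3,:3]@np.array([d[0],-d[1],-1]); return c["T"][:3,3],v/np.linalg.norm(v)
def at_z(c,u,z):
    o,v=ray(c,u); return o+v*(z-o[2])/v[2]
def tri(obs):
    A=np.zeros((3,3)); b=np.zeros(3); L=[ray(c,u) for c,u in obs]
    for o,v in L: M=np.eye(3)-np.outer(v,v); A+=M; b+=M@o
    p=np.linalg.solve(A,b); return p,[np.linalg.norm(np.cross(p-o,v)) for o,v in L]
def mask(c,lo,hi,box):
    m=cv2.inRange(cv2.cvtColor(c["color"],cv2.COLOR_RGB2HSV),np.array(lo),np.array(hi))
    k=np.zeros_like(m); x0,y0,x1,y1=box; k[y0:y1,x0:x1]=255; m&=k
    n,l,s,ce=cv2.connectedComponentsWithStats(m)
    return sorted([(int(s[i,4]),ce[i].round(1).tolist(),s[i,:4].tolist()) for i in range(1,n)],reverse=True)[:3]
def deckR(yaw):  # bore frame: x up slope, y level, z out
    return R.from_euler('z',yaw).as_matrix()@R.from_euler('y',-25,degrees=True).as_matrix()
def go(p,Rm,P=None,cap=0.0417,rc=7.1):
    """print rows (in fractions of full scale) taking tool to p (TCP),Rm; commanded pose P"""
    P=pose() if P is None else P
    d=p-P[:3,3]; rv=R.from_matrix(P[:3,:3].T@Rm).as_rotvec()
    n=int(np.ceil(max(np.linalg.norm(d)/cap,np.degrees(np.linalg.norm(rv))/rc,1)))
    print("rows",n,"dist",np.linalg.norm(d).round(4),"rot/row",(rv/n/(np.pi/2)).round(4))
    Rk=P[:3,:3].copy()
    for k in range(n):
        print("  off",(Rk.T@d/n/0.3).round(4)); Rk=Rk@R.from_rotvec(rv/n).as_matrix()
E
python3 - <<'E'
from h import *
t=cam("top");s=cam("scene")
for n,c,b1,b2 in(("top",t,(380,210,430,260),(340,200,375,230)),("scene",s,(225,190,265,225),(255,205,285,240))):
    print(n,"blue",mask(c,(100,100,30),(125,255,255),b1),"red",mask(c,(0,150,60),(6,255,255),b2),mask(c,(174,150,60),(180,255,255),b2))
y=lambda c,b:mask(c,(22,120,60),(35,255,255),b)
print(y(t,(190,310,225,340)),y(s,(455,240,490,270)),y(t,(235,340,260,360)))
for a,b in(((406,239),(246,209)),((357,219),(271,222)),((208.5,326),(473,254)),((304,244),(334,255)),((394,196),(221,221))): print(a,tri([(t,a),(s,b)]))
E
```

```text
top blue [(318, [406.0, 239.0], [398, 229, 17, 21])] red [(65, [357.4, 219.0], [354, 214, 8, 11])] [(1, [358.0, 223.0], [358, 223, 1, 1]), (1, [354.0, 215.0], [354, 215, 1, 1])]
scene blue [(318, [246.0, 209.6], [234, 200, 25, 23]), (2, [258.0, 208.5], [258, 208, 1, 2]), (1, [257.0, 213.0], [257, 213, 1, 1])] red [(129, [270.3, 221.8], [266, 211, 10, 23])] [(3, [273.0, 219.0], [272, 219, 3, 1]), (3, [268.0, 220.0], [268, 219, 1, 3]), (2, [275.5, 212.5], [275, 212, 2, 2])]
[(79, [208.0, 326.0], [203, 321, 11, 11])] [(134, [471.3, 256.0], [464, 246, 14, 20]), (1, [471.0, 266.0], [471, 266, 1, 1])] [(148, [244.6, 349.6], [237, 343, 16, 14])]
(406, 239) (array([ 0.56244561, -0.14892998,  0.08549414]), [np.float64(0.0009733717823643303), np.float64(0.0009733717823642903)])
(357, 219) (array([ 0.60129654, -0.03308956,  0.13761726]), [np.float64(0.0006788349563089566), np.float64(0.000678834956308816)])
(208.5, 326) (array([0.37078716, 0.31345499, 0.07364856]), [np.float64(0.0033352708231727582), np.float64(0.0033352708231729256)])
(304, 244) (array([0.55528002, 0.09090143, 0.08175538]), [np.float64(0.0029766253103925178), np.float64(0.002976625310392531)])
(394, 196) (array([ 0.65578182, -0.12087464,  0.1306932 ]), [np.float64(0.0010562882683597414), np.float64(0.0010562882683598002)])
```

```bash
cat >> h.py <<'E'
YAW=0.033; D=deckR(YAW)
RA=np.c_[-D[:,2],D[:,0],-D[:,1]]   # tool x=-z, y=upslope, z=-y
RB=np.c_[-D[:,2],-D[:,0],D[:,1]]
E
python3 - <<'E'
from h import *
P=pose(); print(P[:3,:3].round(3)); post=np.array([.6013,-.0331,.1376])
for M in(RA,RB): print(R.from_matrix(P[:3,:3].T@M).as_rotvec())
p=post+D[:,2]*(0.0539+0.11); print(p); go(p,RA); go(p,RB)
E
```

```text
[[-0.     0.373  0.928]
 [-0.001  0.928 -0.373]
 [-1.    -0.001 -0.   ]]
[ 1.13687282 -0.25149586  0.38728798]
[-1.94899329 -0.4331797  -0.28129688]
[ 0.53207058 -0.0353854   0.28614385]
rows 16 dist 0.6518 rot/row [ 0.0452 -0.01    0.0154]
  off [ 0.0037 -0.0853  0.1056]
  off [ 0.0034 -0.0776  0.1113]
  off [ 0.0034 -0.0696  0.1165]
  off [ 0.0037 -0.0613  0.1211]
  off [ 0.0043 -0.0526  0.1251]
  off [ 0.0051 -0.0437  0.1285]
  off [ 0.0062 -0.0346  0.1312]
  off [ 0.0075 -0.0254  0.1332]
  off [ 0.0091 -0.0161  0.1345]
  off [ 0.011  -0.0067  0.1352]
  off [0.0131 0.0026 0.1351]
  off [0.0154 0.0118 0.1344]
  off [0.0179 0.0209 0.133 ]
  off [0.0205 0.0298 0.1309]
  off [0.0234 0.0385 0.1281]
  off [0.0264 0.0469 0.1247]
rows 17 dist 0.6518 rot/row [-0.073  -0.0162 -0.0105]
  off [ 0.0035 -0.0803  0.0994]
  off [ 0.0073 -0.091   0.0894]
  off [ 0.011  -0.1005  0.0782]
  off [ 0.0146 -0.1085  0.0659]
  off [ 0.018  -0.1151  0.0526]
  off [ 0.0211 -0.12    0.0387]
  off [ 0.0239 -0.1232  0.0241]
  off [ 0.0264 -0.1247  0.0093]
  off [ 0.0285 -0.1245 -0.0057]
  off [ 0.0302 -0.1225 -0.0207]
  off [ 0.0315 -0.1187 -0.0353]
  off [ 0.0323 -0.1133 -0.0494]
  off [ 0.0327 -0.1064 -0.0629]
  off [ 0.0326 -0.0979 -0.0754]
  off [ 0.0321 -0.088  -0.0869]
  off [ 0.0311 -0.0769 -0.0972]
  off [ 0.0297 -0.0648 -0.1061]
```

Call:
play_rows(deltas=[{"offset":[0.004,-0.085,0.105],"rotation":[0.045,-0.01,0.0154],"claw":60},{"offset":[0.003,-0.078,0.111],"rotation":[0.045,-0.01,0.0154],"claw":60},{"offset":[0.003,-0.07,0.116],"rotation":[0.045,-0.01,0.0154],"claw":60},{"offset":[0.004,-0.061,0.121],"rotation":[0.045,-0.01,0.0154],"claw":60},{"offset":[0.004,-0.053,0.125],"rotation":[0.045,-0.01,0.0154],"claw":60}])

```text
clock: 0.67
eef_pos: [0.3135, 0.3544, 0.2984]
tool_rot: [1.172, 1.426, 0.433]
contact_force: [0.9, 0.2, -0.1]
grip_width: 0.06
```

Call:
play_rows(deltas=[{"offset":[0.005,-0.044,0.128],"rotation":[0.045,-0.01,0.0154],"claw":60},{"offset":[0.006,-0.035,0.131],"rotation":[0.045,-0.01,0.0154],"claw":60},{"offset":[0.007,-0.025,0.133],"rotation":[0.045,-0.01,0.0154],"claw":60},{"offset":[0.009,-0.016,0.134],"rotation":[0.045,-0.01,0.0154],"claw":60},{"offset":[0.011,-0.007,0.135],"rotation":[0.045,-0.01,0.0154],"claw":60}])

```text
clock: 1.08
eef_pos: [0.4129, 0.177, 0.2936]
tool_rot: [1.352, 1.286, 0.255]
contact_force: [1.0, 0.7, 0.4]
grip_width: 0.0599
```

Call:
play_rows(deltas=[{"offset":[0.013,0.003,0.135],"rotation":[0.045,-0.01,0.0154],"claw":60},{"offset":[0.015,0.012,0.134],"rotation":[0.045,-0.01,0.0154],"claw":60},{"offset":[0.018,0.021,0.133],"rotation":[0.045,-0.01,0.0154],"claw":60},{"offset":[0.02,0.03,0.131],"rotation":[0.045,-0.01,0.0154],"claw":60},{"offset":[0.023,0.038,0.128],"rotation":[0.045,-0.01,0.0154],"claw":60}])

```text
clock: 1.5
eef_pos: [0.513, -0.0005, 0.2885]
tool_rot: [1.534, 1.157, 0.072]
contact_force: [0.5, 0.8, 0.9]
grip_width: 0.06
```

Call:
play_rows(deltas=[{"offset":[0.026,0.047,0.125],"rotation":[0.045,-0.01,0.0154],"claw":60},{"offset":[0,0,0],"rotation":[0,0,0],"claw":60}])

```text
clock: 1.67
eef_pos: [0.5364, -0.0397, 0.2881]
tool_rot: [1.564, 1.129, 0.024]
contact_force: [0.6, -0.2, 0.7]
grip_width: 0.0599
```

Run:
```python
from h import *
post=np.array([.6013,-.0331,.1376])
print(r.state()["clock"],pose()[:3,3])
go(post+D[:,2]*(0.0539+0.11),RA)
c=cam("wrist","w1"); import pickle; pickle.dump(c,open("w1.pkl","wb"))
bore=np.array([.562,-.149,.0855])
print(proj(c,[post,bore,bore+D@[0,.24,0]]))
```

```text
1.6667 [ 0.53635643 -0.03968499  0.28811959]
rows 1 dist 0.0064 rot/row [-0.0008  0.0023 -0.0036]
  off [-0.     -0.0153 -0.0148]
[[313.1256568  239.74411501]
 [243.26799175 361.44445638]
 [226.64778412  57.98759474]]
```

View pics/w1.png

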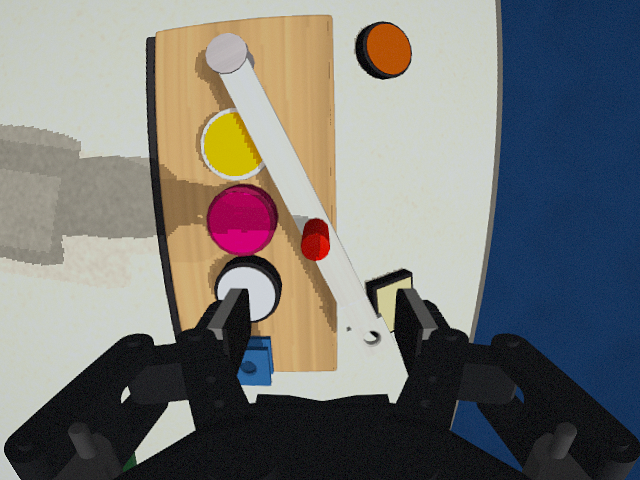

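Run:
```python
from h import *
import pickle
w=pickle.load(open("w1.pkl","rb")); t=cam("top"); s=cam("scene")
def model(x):
    D=deckR(x[3]); th=x[4]; B=lambda p:x[:3]+D@np.array(p)
    e=lambda rad,z:B([rad*np.sin(th),.24-rad*np.cos(th),z])
    return [(w,B([0,0,0]),(249,367),2),(w,e(.24,-.008),(372,338),2),(w,e(.14,.037),(315,247),2),
     (t,e(.14,.0145),(357.4,219),1),(s,e(.14,.0145),(270.3,221.8),1),(t,B([0,0,-.003]),(406,239),3),(t,e(.24,-.008),(394.5,196),1.5),(s,e(.24,-.008),(221,221),2)]
def res(x): return np.concatenate([(proj(c,p)[0]-u)/sg for c,p,u,sg in model(x)])
q=least_squares(res,[.562,-.149,.0855,.033,.45],loss='soft_l1'); print(q.x.round(4),q.cost); print(res(q.x).reshape(-1,2).round(1))
x=q.x; D=deckR(x[3]); th=x[4]
L=np.array([.14*np.sin(th),.24-.14*np.cos(th),.022]); print(L)
M=np.c_[-D[:,2],D[:,0],-D[:,1]]
P=pose(); g=x[:3]+D@L+D[:,2]*.0539; go(g,M)
g2=x[:3]+D@[0,.1,.022]+D[:,2]*.0539
print((D.T@(g2-g)).round(4))
```

```text
[ 0.5633 -0.1473  0.0993  0.0615  0.4291] 1.8175788595500881
[[-0.   0.6]
 [-0.3  0.1]
 [-0.1  0.5]
 [-1.2 -0.5]
 [ 0.2  1. ]
 [-0.1 -0.5]
 [-0.3 -0.4]
 [ 0.3 -0.5]]
[0.05825047 0.11269374 0.022     ]
rows 3 dist 0.1042 rot/row [-0.0046  0.0021  0.0003]
  off [0.1158 0.0014 0.0013]
  off [0.1158 0.0013 0.0016]
  off [0.1158 0.0012 0.002 ]
[-0.0583 -0.0127  0.    ]
```

Call:
play_rows(deltas=[{"offset":[0.116,0.0014,0.0016],"rotation":[-0.0046,0.002,0],"claw":50},{"offset":[0.116,0.0014,0.0016],"rotation":[-0.0046,0.002,0],"claw":50},{"offset":[0.116,0.0014,0.0016],"rotation":[-0.0046,0.002,0],"claw":50},{"offset":[0,0,0],"rotation":[0,0,0],"claw":30},{"offset":[0,0,0],"rotation":[0,0,0],"claw":30}])

```text
clock: 2.23
eef_pos: [0.5764, -0.0313, 0.1909]
tool_rot: [1.573, 1.14, 0.067]
contact_force: [-0.2, -0.9, -0.0]
grip_width: 0.0298
```

Run:
```python
from h import *
print(pose()[:3,3])
cam("wrist","w2")
```

```text
[ 0.57640523 -0.03126369  0.19086311]
```

View pics/w2.png

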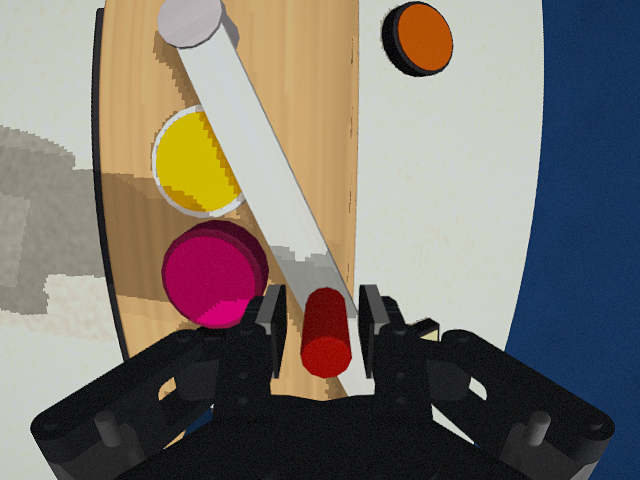

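Call:
play_rows(deltas=[{"offset":[0,-0.038,0.015],"rotation":[0,0,0],"claw":30},{"offset":[0,-0.038,0.012],"rotation":[0,0,0],"claw":30},{"offset":[0,-0.039,0.008],"rotation":[0,0,0],"claw":30},{"offset":[0,-0.04,0.005],"rotation":[0,0,0],"claw":30},{"offset":[0,-0.03,0.002],"rotation":[0,0,0],"claw":30}])

```text
clock: 2.7
eef_pos: [0.5294, -0.0491, 0.1734]
tool_rot: [1.563, 1.127, 0.055]
contact_force: [2.8, -0.4, 0.5]
grip_width: 0.0302
```

Call:
play_rows(deltas=[{"offset":[0,-0.01,0],"rotation":[0,0,0],"claw":30},{"offset":[0,-0.01,0],"rotation":[0,0,0],"claw":30},{"offset":[0,0,0],"rotation":[0,0,0],"claw":30}])

```text
clock: 2.95
eef_pos: [0.5232, -0.049, 0.169]
tool_rot: [1.567, 1.131, 0.059]
contact_force: [0.4, -0.1, 1.2]
grip_width: 0.0299
```

Call:
play_rows(deltas=[{"offset":[0,-0.008,0],"rotation":[0,0,0],"claw":30},{"offset":[0,0,0],"rotation":[0,0,0],"claw":30}])

```text
clock: 3.12
eef_pos: [0.5213, -0.0493, 0.1669]
tool_rot: [1.568, 1.133, 0.06]
contact_force: [1.1, -0.5, 0.9]
grip_width: 0.0301
```

Call:
play_rows(deltas=[{"offset":[0,-0.008,0],"rotation":[0,0,0],"claw":30},{"offset":[0,0,0],"rotation":[0,0,0],"claw":30}])

```text
clock: 3.28
eef_pos: [0.5187, -0.0495, 0.1651]
tool_rot: [1.568, 1.134, 0.061]
contact_force: [0.7, 0.4, 1.6]
grip_width: 0.03
```

Call:
play_rows(deltas=[{"offset":[0,-0.008,0],"rotation":[0,0,0],"claw":30},{"offset":[0,0,0],"rotation":[0,0,0],"claw":30}])

```text
clock: 3.45
eef_pos: [0.5185, -0.0497, 0.165]
tool_rot: [1.568, 1.131, 0.059]
contact_force: [5.1, 4.7, 1.5]
grip_width: 0.0299
```

Call:
play_rows(deltas=[{"offset":[0,-0.006,0],"rotation":[0,0,0],"claw":30},{"offset":[0,0,0],"rotation":[0,0,0],"claw":30}])

```text
clock: 3.62
eef_pos: [0.5183, -0.05, 0.165]
tool_rot: [1.566, 1.128, 0.058]
contact_force: [8.7, 6.2, 2.3]
grip_width: 0.0301
```

Call:
play_rows(deltas=[{"offset":[0,0.024,0],"rotation":[0,0,0],"claw":34},{"offset":[-0.05,0,0],"rotation":[0,0,0],"claw":40},{"offset":[-0.12,0,0],"rotation":[0,0,0],"claw":60},{"offset":[-0.13,0,-0.1],"rotation":[0,0,0],"claw":85},{"offset":[0,0,-0.1],"rotation":[0,0,0],"claw":85}])

```text
clock: 4.03
eef_pos: [0.483, 0.0022, 0.2469]
tool_rot: [1.564, 1.128, 0.051]
contact_force: [1.2, -0.2, -0.3]
grip_width: 0.0746
```

Call:
play_rows(deltas=[{"offset":[0,0,0],"rotation":[0,0,0],"claw":85},{"offset":[0,0,0],"rotation":[0,0,0],"claw":85}])

```text
clock: 4.2
eef_pos: [0.4816, 0.005, 0.2425]
tool_rot: [1.568, 1.135, 0.063]
contact_force: [0.5, -0.7, -0.2]
grip_width: 0.0851
```

Run:
```python
from h import *
import pickle
print(pose()[:3,3])
c=cam("wrist"); pickle.dump(c,open("w3.pkl","wb"))
x=np.array([.5633,-.1473,.0993]);D=deckR(.0615)
pts=np.array([[0,0,0],[-.018,-.018,0],[-.018,.018,0],[.018,.018,0],[.018,-.018,0],[0,.1,.037],[0,.24,-.008]])
u=proj(c,x+pts@D.T); print(u.round(1))
im=c["color"][:,:,::-1]
x0,y0=int(u[0,0])-60,int(u[0,1])-60
print(x0,y0); a=cv2.resize(im[max(y0,0):y0+120,max(x0,0):x0+120],None,fx=4,fy=4,interpolation=cv2.INTER_CUBIC)
cv2.imwrite("pics/w3c.png",a); cv2.imwrite("pics/w3.png",im)
```

```text
[0.48156755 0.00503391 0.24248361]
[[327.1 430.5]
 [305.8 444.7]
 [304.9 414.9]
 [349.8 414.8]
 [347.9 444.6]
 [329.5 356.3]
 [330.  118.2]]
267 370
```

View pics/w3.png

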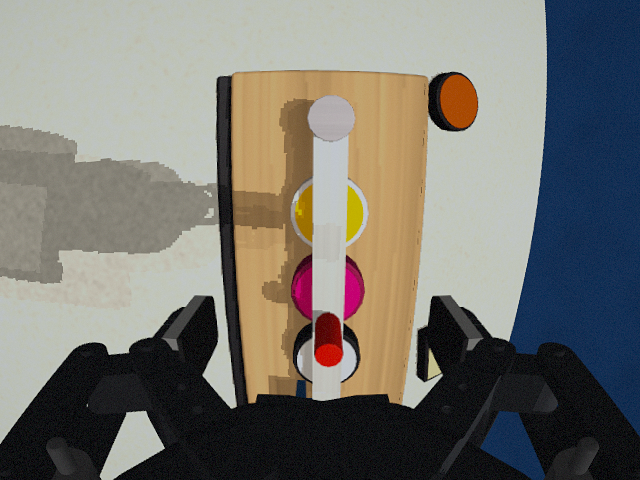

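View pics/w3c.png

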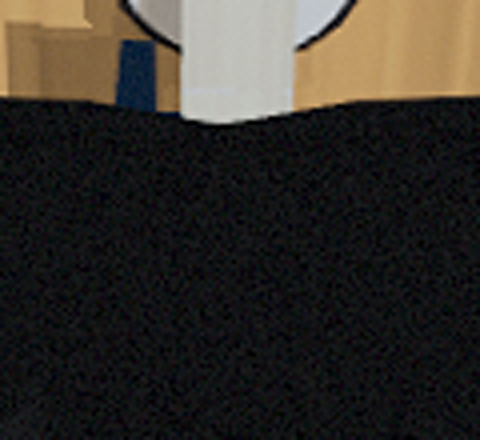

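Call:
play_rows(deltas=[{"offset":[0,0,0.13],"rotation":[0,0,0],"claw":85},{"offset":[0,0,0.13],"rotation":[0,0,0],"claw":85},{"offset":[0,0.02,0.13],"rotation":[0,0,0],"claw":85},{"offset":[0,0,0],"rotation":[0,0,0],"claw":85},{"offset":[0,0,0],"rotation":[0,0,0],"claw":85}])

```text
clock: 4.67
eef_pos: [0.4958, -0.1165, 0.2443]
tool_rot: [1.569, 1.135, 0.055]
contact_force: [-0.2, -0.2, -0.1]
grip_width: 0.0853
```

Run:
```python
from h import *
import pickle
print(pose()[:3,3])
c=cam("wrist"); pickle.dump(c,open("w4.pkl","wb"))
x=np.array([.5633,-.1473,.0993]);D=deckR(.0615)
pts=np.array([[0,0,0],[-.018,-.018,0],[-.018,.018,0],[.018,.018,0],[.018,-.018,0],[0,.1,.037]])
u=proj(c,x+pts@D.T); print(u.round(1))
im=c["color"][:,:,::-1]
x0,y0=int(u[0,0])-75,int(u[0,1])-75
print(x0,y0); a=cv2.resize(im[max(y0,0):y0+150,max(x0,0):x0+150],None,fx=4,fy=4,interpolation=cv2.INTER_CUBIC)
cv2.imwrite("pics/w4c.png",a); cv2.imwrite("pics/w4.png",im)
```

```text
[ 0.49580466 -0.11648364  0.24429036]
[[319.2 298.6]
 [293.3 322.2]
 [291.4 273.5]
 [346.5 273.2]
 [345.6 322. ]
 [317.1 146.3]]
244 223
```

View pics/w4c.png

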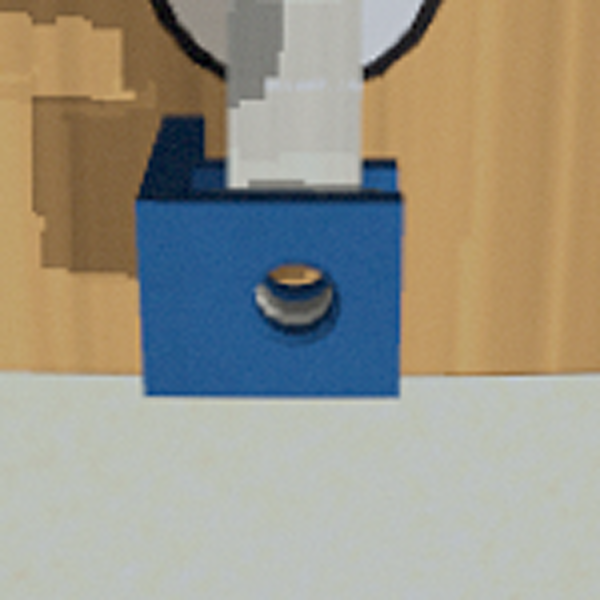

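```bash
cat >> h.py <<'E'
VD=np.array([[0,1,0],[0,0,-1.],[-1,0,0]])  # tool x down, y=+x world, z=-y world
E
python3 - <<'E'
from h import *
import pickle
w=pickle.load(open("w1.pkl","rb")); w3=pickle.load(open("w3.pkl","rb")); w4=pickle.load(open("w4.pkl","rb")); t=cam("top")
def model(x):
    D=deckR(x[3]); B=lambda *p:x[:3]+D@np.array(p)
    return [(w,B(0,0,0),(249,367),2),(w4,B(0,0,0),(318,297.2),.7),(w4,B(.018,-.018,0),(344,322),1),(w4,B(.018,.018,0),(344.3,272.5),1),
      (t,B(0,0,-.003),(406,239),2),(w3,B(0,.24,-.0),(331,118),2),(w3,B(0,.1,.037),(328.5,355),1.5)]
def res(x): return np.concatenate([(proj(c,p)[0]-u)/s for c,p,u,s in model(x)])
q=least_squares(res,[.563,-.147,.099,.06],loss='soft_l1'); print(q.x.round(4),q.cost); print(res(q.x).reshape(-1,2).round(1))
print(np.sqrt(np.diag(np.linalg.inv(q.jac.T@q.jac))))
pt=at_z(t,(208,326),.094); pm=at_z(t,(208,326),.085); print(pt,pm)
p=np.r_[pt[:2],.243]; go(p,VD)
E
```

```text
[ 0.5632 -0.1475  0.0973  0.0557] 1.1772077003775654
[[-0.4 -0. ]
 [-0.3  0.7]
 [-0.1 -0.8]
 [ 0.7  0.1]
 [-0.2 -0.6]
 [-0.2 -0.1]
 [ 0.2 -0.3]]
[0.00098296 0.00086431 0.00180961 0.00526323]
[0.37160184 0.30720506 0.094     ] [0.37185349 0.30910334 0.085     ]
rows 11 dist 0.4381 rot/row [ 0.0034 -0.0008 -0.0251]
  off [-0.0121 -0.0269 -0.1295]
  off [-0.0112 -0.028  -0.1293]
  off [-0.0102 -0.0291 -0.1291]
  off [-0.0092 -0.0302 -0.129 ]
  off [-0.0081 -0.0312 -0.1288]
  off [-0.0071 -0.0322 -0.1286]
  off [-0.0059 -0.0332 -0.1284]
  off [-0.0048 -0.0341 -0.1282]
  off [-0.0036 -0.0349 -0.128 ]
  off [-0.0023 -0.0357 -0.1278]
  off [-0.0011 -0.0365 -0.1276]
```

Call:
play_rows(deltas=[{"offset":[-0.012,-0.027,-0.129],"rotation":[0.003,-0.001,-0.025],"claw":85},{"offset":[-0.011,-0.028,-0.129],"rotation":[0.003,-0.001,-0.025],"claw":85},{"offset":[-0.01,-0.029,-0.129],"rotation":[0.003,-0.001,-0.025],"claw":85},{"offset":[-0.009,-0.03,-0.129],"rotation":[0.003,-0.001,-0.025],"claw":85},{"offset":[-0.008,-0.031,-0.129],"rotation":[0.003,-0.001,-0.025],"claw":85}])

```text
clock: 5.18
eef_pos: [0.4369, 0.0802, 0.2435]
tool_rot: [1.565, 1.333, 0.032]
contact_force: [-0.0, 0.7, -1.0]
grip_width: 0.085
```

Call:
play_rows(deltas=[{"offset":[-0.007,-0.032,-0.129],"rotation":[0.003,-0.001,-0.025],"claw":60},{"offset":[-0.006,-0.033,-0.128],"rotation":[0.003,-0.001,-0.025],"claw":60},{"offset":[-0.005,-0.034,-0.128],"rotation":[0.003,-0.001,-0.025],"claw":60},{"offset":[-0.004,-0.035,-0.128],"rotation":[0.003,-0.001,-0.025],"claw":60},{"offset":[-0.002,-0.036,-0.128],"rotation":[0.003,-0.001,-0.025],"claw":60}])

```text
clock: 5.6
eef_pos: [0.3796, 0.2712, 0.2422]
tool_rot: [1.416, 1.529, -0.139]
contact_force: [0.1, -0.9, -0.2]
grip_width: 0.0597
```

Call:
play_rows(deltas=[{"offset":[-0.001,-0.036,-0.128],"rotation":[0.003,-0.001,-0.025],"claw":60},{"offset":[0,0,0],"rotation":[0,0,0],"claw":60},{"offset":[0,0,0],"rotation":[0,0,0],"claw":60}])

```text
clock: 5.85
eef_pos: [0.3693, 0.3094, 0.2414]
tool_rot: [0.456, 1.562, -1.1]
contact_force: [0.3, -0.5, -0.8]
grip_width: 0.0599
```

Run:
```python
from h import *
import pickle
print(pose()[:3,3]); c=cam("wrist"); pickle.dump(c,open("w5.pkl","wb"))
x=np.array([.3716,.3080,.094]); u=proj(c,[x,x-[0,0,.038],x-[0,0,.044]]); print(u)
x0,y0=int(u[0,0])-100,int(u[0,1])-75; print(x0,y0)
cv2.imwrite("pics/w5c.png",cv2.resize(c["color"][y0:y0+150,x0:x0+200,::-1],None,fx=4,fy=4,interpolation=cv2.INTER_CUBIC))
go(np.r_[.3716,.308,.243],VD)
```

```text
[0.36927014 0.30938964 0.24141498]
[[323.56168647 255.33621489]
 [323.12588426 238.82587119]
 [323.06778295 236.62888587]]
223 180
rows 1 dist 0.0028 rot/row [ 0.0081  0.0053 -0.0022]
  off [-0.0055  0.0077 -0.0006]
```

View pics/w5c.png

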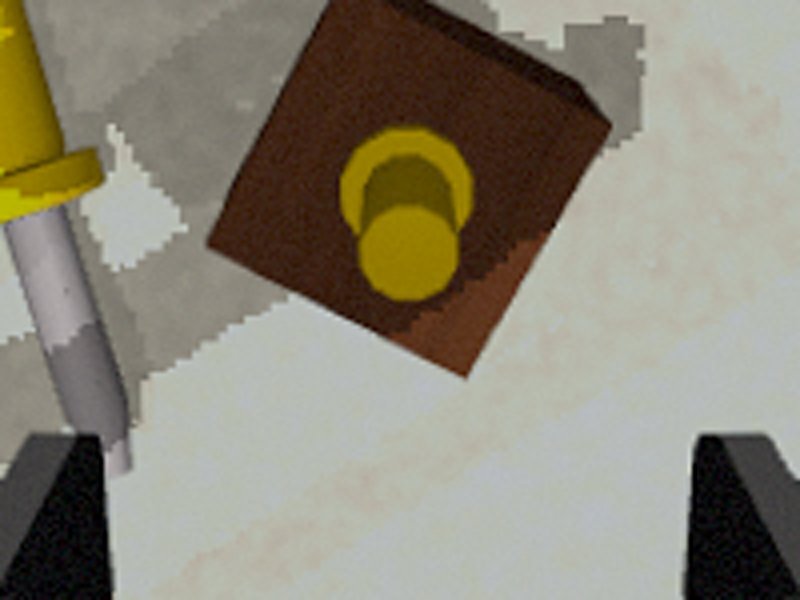

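Run:
```python
from h import *
import pickle
c=pickle.load(open("w5.pkl","rb"))
print(at_z(c,(325.2,243),.094),at_z(c,(324.7,227),.056))
print("corners",[at_z(c,(223+a/4,180+b/4),.05).round(4) for a,b in((207,245),(467,378),(611,125))])
t=cam("top"); print("top",at_z(t,(208,326),.075))
print("decoy",at_z(c,(253.7,297.5),0), "collar edge", )
```

```text
[0.37247258 0.315838   0.094     ] [0.37258024 0.31662316 0.056     ]
corners [array([0.3364, 0.3041, 0.05  ]), array([0.3845, 0.2789, 0.05  ]), array([0.4091, 0.3273, 0.05  ])]
top [0.3721331  0.31121253 0.075     ]
decoy [0.30905621 0.23577117 0.        ] collar edge
```

Run:
```python
from h import *
go(np.array([.3726,.3155,.134]),VD)
```

```text
rows 3 dist 0.1079 rot/row [ 0.0023  0.0018 -0.0007]
  off [ 0.1193  0.0031 -0.0107]
  off [ 0.1194  0.0032 -0.0103]
  off [ 0.1194  0.0033 -0.01  ]
```

Call:
play_rows(deltas=[{"offset":[0.119,0.003,-0.0105],"rotation":[0.0023,0.0018,-0.0007],"claw":60},{"offset":[0.119,0.003,-0.0105],"rotation":[0.0023,0.0018,-0.0007],"claw":60},{"offset":[0.119,0.003,-0.0105],"rotation":[0.0023,0.0018,-0.0007],"claw":60},{"offset":[0,0,0],"rotation":[0,0,0],"claw":50},{"offset":[0,0,0],"rotation":[0,0,0],"claw":40}])

```text
clock: 6.37
eef_pos: [0.3727, 0.314, 0.1339]
tool_rot: [-1.045, 1.567, -2.619]
contact_force: [0.3, 0.5, 0.1]
grip_width: 0.0405
```

Run:
```python
from h import *
print(pose()[:3,3],r.state()["grip_width"]);go(np.array([.3726,.3155,.134]),VD)
c=cam("wrist"); cv2.imwrite("pics/w6c.png",cv2.resize(c["color"][150:450,120:520,::-1],None,fx=2,fy=2))
```

```text
[0.37265539 0.31396508 0.13386982] 0.040516309758639166
rows 1 dist 0.0015 rot/row [-0.0023  0.0012  0.002 ]
  off [-0.0004 -0.0002 -0.0051]
```

View pics/w6c.png

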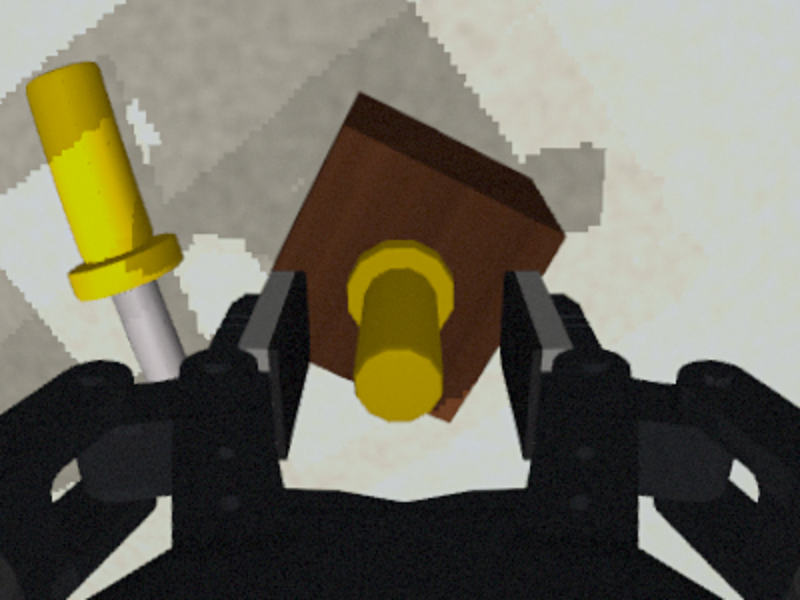

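Call:
play_rows(deltas=[{"offset":[0,0,-0.005],"rotation":[-0.002,0.001,0.002],"claw":30},{"offset":[0,0,0],"rotation":[0,0,0],"claw":20},{"offset":[0,0,0],"rotation":[0,0,0],"claw":10},{"offset":[0,0,0],"rotation":[0,0,0],"claw":5},{"offset":[0,0,0],"rotation":[0,0,0],"claw":5}])

```text
clock: 6.83
eef_pos: [0.3736, 0.3182, 0.1372]
tool_rot: [2.353, 1.563, 0.783]
contact_force: [-3.7, 1.3, 6.7]
grip_width: 0.0142
```

Call:
play_rows(deltas=[{"offset":[-0.05,0,0],"rotation":[0,0,0],"claw":5},{"offset":[-0.08,0,0],"rotation":[0,0,0],"claw":5},{"offset":[-0.1,0,0],"rotation":[0,0,0],"claw":5},{"offset":[-0.12,0,0],"rotation":[0,0,0],"claw":5},{"offset":[0,0,0],"rotation":[0,0,0],"claw":5}])

```text
clock: 7.25
eef_pos: [0.3767, 0.3197, 0.2479]
tool_rot: [2.188, 1.55, 0.619]
contact_force: [1.3, 2.4, -0.4]
grip_width: 0.0142
```

Run:
```python
from h import *
import pickle
print(pose()[:3,3],r.state()["grip_width"])
c=cam("wrist"); pickle.dump(c,open("w7.pkl","wb")); cv2.imwrite("pics/w7c.png",cv2.resize(c["color"][150:400,222:422,::-1],None,fx=3,fy=3)[:600])
# expected px, pin centred on tool axis
P=pose()
for d in (.0539-.019-.004,.0539+.015,.0539+.021,.0539+.063): print(d,proj(c,P[:3,3]+P[:3,0]*d))
```

```text
[0.37668478 0.31968895 0.24785896] 0.014217147344162042
0.0309 [[316.70324514 361.47640129]]
0.0689 [[317.59970286 311.05735092]]
0.07490000000000001 [[317.7098721  305.01069259]]
0.1169 [[318.32132518 271.9953973 ]]
```

View pics/w7c.png

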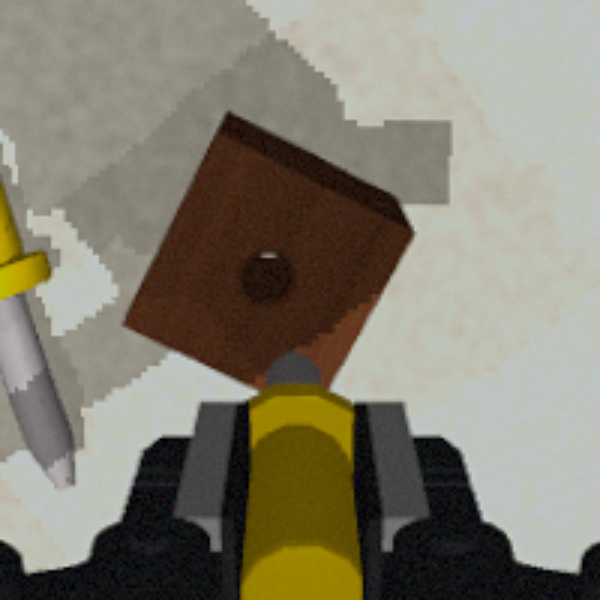

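Run:
```python
from h import *
import pickle
c=pickle.load(open("w7.pkl","rb")); P=c["T"]@np.linalg.inv(c["tool_from_camera"])
def pr(d,y,z): return proj(c,P[:3,3]+P[:3,:3]@[d,y,z])[0]
def rows(q):
    d,z0,a=q # seat depth, z at seat, slope dz/dd
    tip=max(pr(d+s,0,z0+a*s-rr)[1]*-1 for s,rr in((.042,.002),(.032,.005),(.037,.0035)))*-1
    col=min(pr(d+s,0,z0+a*s-.012)[1] for s in(0,-.006))
    return np.array([tip,col,pr(d-.006,0,z0-.006*a-.012)[1],pr(d-.044,0,z0-.044*a-.008)[1]])
obs=np.array([266.7,278.3,282,331.5])
for d in(.083,.085,.087,.089): print(d,rows([d,0,0]).round(1))
q=least_squares(lambda q:np.r_[(rows(q)-obs),(q[0]-.087)/.0015,q[2]/.03],[.087,0,0]); print(q.x,rows(q.x))
print(r.state()["tool_rot"],P[:3,0])
```

```text
0.083 [263.6 272.8 277.7 330.1]
0.085 [262.4 271.2 276.1 327.2]
0.087 [261.3 269.7 274.4 324.4]
0.089 [260.1 268.2 272.8 321.7]
[0.08758508 0.00367814 0.00731416] [267.61818135 276.96896581 281.77642724 332.18061106]
[2.18696589 1.55283129 0.61723151] [ 0.01723249  0.01226793 -0.99977624]
```

```bash
cat >> h.py <<'E'
BORE=np.array([.5632,-.1475,.0973]); DB=deckR(.0557); M=np.c_[-DB[:,2],DB[:,0],-DB[:,1]]; SEAT=np.array([.0872,0,.0032])
def tcp(h,dx=0,dy=0): return BORE+DB@[dx,dy,h]-M@SEAT
E
python3 - <<'E'
from h import *
go(tcp(.12),M)
E
```

```text
rows 12 dist 0.4804 rot/row [-0.003   0.0001  0.0223]
  off [-0.012   0.0277  0.13  ]
  off [-0.011   0.0275  0.1301]
  off [-0.0101  0.0273  0.1302]
  off [-0.0092  0.027   0.1303]
  off [-0.0082  0.0267  0.1305]
  off [-0.0073  0.0264  0.1306]
  off [-0.0064  0.026   0.1307]
  off [-0.0056  0.0256  0.1308]
  off [-0.0047  0.0252  0.131 ]
  off [-0.0038  0.0247  0.1311]
  off [-0.003   0.0243  0.1312]
  off [-0.0022  0.0237  0.1313]
```

Call:
play_rows(deltas=[{"offset":[-0.012,0.0277,0.13],"rotation":[-0.003,0,0.0223],"claw":5},{"offset":[-0.011,0.0275,0.13],"rotation":[-0.003,0,0.0223],"claw":5},{"offset":[-0.01,0.0273,0.13],"rotation":[-0.003,0,0.0223],"claw":5},{"offset":[-0.009,0.027,0.13],"rotation":[-0.003,0,0.0223],"claw":5},{"offset":[-0.008,0.0267,0.13],"rotation":[-0.003,0,0.0223],"claw":5}])

```text
clock: 7.72
eef_pos: [0.4144, 0.1211, 0.2575]
tool_rot: [1.574, 1.389, 0.029]
contact_force: [-0.2, -1.0, -1.2]
grip_width: 0.0135
```

Call:
play_rows(deltas=[{"offset":[-0.007,0.0264,0.13],"rotation":[-0.003,0,0.0223],"claw":5},{"offset":[-0.006,0.026,0.13],"rotation":[-0.003,0,0.0223],"claw":5},{"offset":[-0.006,0.0256,0.13],"rotation":[-0.003,0,0.0223],"claw":5},{"offset":[-0.005,0.0252,0.13],"rotation":[-0.003,0,0.0223],"claw":5},{"offset":[-0.004,0.0247,0.13],"rotation":[-0.003,0,0.0223],"claw":5}])

```text
clock: 8.13
eef_pos: [0.4559, -0.0727, 0.2755]
tool_rot: [1.554, 1.214, 0.032]
contact_force: [0.6, 0.5, -0.9]
grip_width: 0.0141
```

Call:
play_rows(deltas=[{"offset":[-0.003,0.0243,0.13],"rotation":[-0.003,0,0.0223],"claw":5},{"offset":[-0.002,0.0237,0.13],"rotation":[-0.003,0,0.0223],"claw":5},{"offset":[0,0,0],"rotation":[0,0,0],"claw":5},{"offset":[0,0,0],"rotation":[0,0,0],"claw":5}])

```text
clock: 8.47
eef_pos: [0.473, -0.151, 0.2822]
tool_rot: [1.55, 1.146, 0.031]
contact_force: [-0.2, 0.3, -0.9]
grip_width: 0.0144
```

Run:
```python
from h import *
print(pose()[:3,3],r.state()["grip_width"]); go(tcp(.12),M); go(tcp(.065),M)
```

```text
[ 0.47295276 -0.15104303  0.28217409] 0.014404116045955597
rows 1 dist 0.0043 rot/row [-0.0012  0.0065  0.0073]
  off [-0.0051  0.0123 -0.0057]
rows 2 dist 0.0537 rot/row [-0.0006  0.0032  0.0036]
  off [ 0.0891  0.0072 -0.0038]
  off [ 0.0891  0.0067 -0.0033]
```

Call:
play_rows(deltas=[{"offset":[0.089,0.007,-0.0035],"rotation":[-0.0006,0.0032,0.0036],"claw":5},{"offset":[0.089,0.007,-0.0035],"rotation":[-0.0006,0.0032,0.0036],"claw":5},{"offset":[0,0,0],"rotation":[0,0,0],"claw":5},{"offset":[0,0,0],"rotation":[0,0,0],"claw":5}])

```text
clock: 8.8
eef_pos: [0.498, -0.1427, 0.2336]
tool_rot: [1.578, 1.139, 0.07]
contact_force: [0.1, 0.4, -0.7]
grip_width: 0.0139
```

Run:
```python
from h import *
import pickle
print(pose()[:3,3]); go(tcp(.065),M); go(tcp(.045),M)
P=pose(); c=cam("wrist"); s=cam("scene"); pickle.dump((c,s,P),open("w8.pkl","wb"))
B=proj(c,BORE)[0]; tip=P[:3,3]+P[:3,:3]@(SEAT+[.042,0,0]); 
print("bore px",B,"tip px",proj(c,tip)[0],"scene",proj(s,[BORE,tip]), "tip in bore frame",DB.T@(tip-BORE))
x0,y0=int(B[0])-50,int(B[1])-60; sb=proj(s,BORE)[0]; a0,b0=int(sb[0])-50,int(sb[1])-75;print(x0,y0,a0,b0)
cr=lambda im,x,y:cv2.resize(im[y:y+150,x:x+100,::-1],None,fx=4,fy=4,interpolation=cv2.INTER_CUBIC)
cv2.imwrite("pics/w8c.png",np.hstack([cr(c["color"],x0,y0),cr(s["color"],a0,b0)]))
```

```text
[ 0.4979892  -0.14267834  0.23364183]
rows 1 dist 0.0055 rot/row [ 0.0041 -0.0039  0.003 ]
  off [-0.0042  0.0037  0.0175]
rows 1 dist 0.0195 rot/row [ 0.0041 -0.0039  0.003 ]
  off [0.0624 0.004  0.0179]
bore px [324.45112773 267.3374908 ] tip px [321.53717403 269.75540406] scene [[245.23189965 205.34338442]
 [249.57337612 197.19633546]] tip in bore frame [-0.00173352  0.00603587  0.02175491]
274 207 195 130
```

View pics/w8c.png

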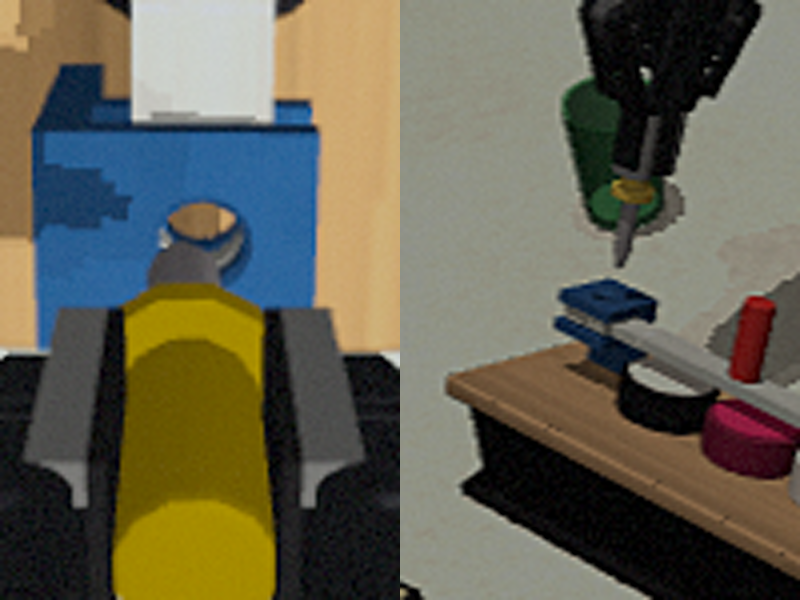

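Call:
play_rows(deltas=[{"offset":[0.03,0.004,0.018],"rotation":[0.004,-0.004,0.003],"claw":5},{"offset":[0.03,0,0],"rotation":[0,0,0],"claw":5},{"offset":[0,0,0],"rotation":[0,0,0],"claw":5},{"offset":[0,0,0],"rotation":[0,0,0],"claw":5}])

```text
clock: 9.23
eef_pos: [0.5081, -0.1493, 0.2198]
tool_rot: [1.565, 1.13, 0.048]
contact_force: [-0.1, -0.1, -0.7]
grip_width: 0.0142
```

Run:
```python
from h import *
for _ in range(3):
    P=pose(); tip=P[:3,3]+P[:3,:3]@(SEAT+[.042,0,0]); print((DB.T@(tip-BORE)).round(4),(DB.T@P[:3,0]).round(4)); r.camera("top")
go(tcp(.03),M)
```

```text
[ 0.0024 -0.0023  0.0051] [ 0.0043 -0.0031 -1.    ]
[ 0.0026 -0.0025  0.0052] [ 0.0047 -0.0034 -1.    ]
[ 0.0027 -0.0027  0.0053] [ 0.005  -0.0037 -1.    ]
rows 1 dist 0.0176 rot/row [-0.0004  0.0025 -0.0033]
  off [ 0.0577 -0.0073 -0.0079]
```

Call:
play_rows(deltas=[{"offset":[0,-0.0075,-0.0075],"rotation":[0,0.0025,-0.0033],"claw":5},{"offset":[0,0,0],"rotation":[0,0,0],"claw":5},{"offset":[0,0,0],"rotation":[0,0,0],"claw":5}])

```text
clock: 9.63
eef_pos: [0.506, -0.1476, 0.2188]
tool_rot: [1.572, 1.135, 0.056]
contact_force: [1.2, -0.3, -1.1]
grip_width: 0.014
```

Run:
```python
from h import *
P=pose(); tip=P[:3,3]+P[:3,:3]@(SEAT+[.042,0,0]); print((DB.T@(tip-BORE)).round(4),(DB.T@P[:3,0]).round(4))
```

```text
[-0.0005 -0.0001  0.005 ] [-5.e-04  2.e-04 -1.e+00]
```

Aligned. Insert in steps, watching the force.

Call:
play_rows(deltas=[{"offset":[0.02,0,0],"rotation":[0,0,0],"claw":5},{"offset":[0.02,0,0],"rotation":[0,0,0],"claw":5},{"offset":[0,0,0],"rotation":[0,0,0],"claw":5}])

```text
clock: 9.88
eef_pos: [0.5115, -0.1474, 0.2068]
tool_rot: [1.574, 1.136, 0.057]
contact_force: [0.5, -0.0, -0.6]
grip_width: 0.0146
```

Call:
play_rows(deltas=[{"offset":[0.013,0,0],"rotation":[0,0,0],"claw":5},{"offset":[0.013,0,0],"rotation":[0,0,0],"claw":5},{"offset":[0,0,0],"rotation":[0,0,0],"claw":5}])

```text
clock: 10.13
eef_pos: [0.5147, -0.1471, 0.1999]
tool_rot: [1.573, 1.136, 0.057]
contact_force: [1.0, -0.9, -0.8]
grip_width: 0.0143
```

Run:
```python
from h import *
P=pose(); tip=P[:3,3]+P[:3,:3]@(SEAT+[.042,0,0]); print((DB.T@(tip-BORE)).round(4),(DB.T@P[:3,0]).round(4),DB.T@r.state()["contact_force"])
```

```text
[-0.0007 -0.0001 -0.0158] [-1.2e-03  6.0e-04 -1.0e+00] [ 0.54995893 -0.96070347 -1.16840095]
```

Call:
play_rows(deltas=[{"offset":[0.017,0,0],"rotation":[0,0,0],"claw":5},{"offset":[0.017,0,0],"rotation":[0,0,0],"claw":5},{"offset":[0,0,0],"rotation":[0,0,0],"claw":5}])

```text
clock: 10.38
eef_pos: [0.519, -0.1469, 0.1906]
tool_rot: [1.573, 1.136, 0.057]
contact_force: [0.8, 0.1, -1.8]
grip_width: 0.0143
```

Call:
play_rows(deltas=[{"offset":[0.017,0,0],"rotation":[0,0,0],"claw":5},{"offset":[0.017,0,0],"rotation":[0,0,0],"claw":5},{"offset":[0,0,0],"rotation":[0,0,0],"claw":5}])

```text
clock: 10.63
eef_pos: [0.5232, -0.1466, 0.1813]
tool_rot: [1.573, 1.136, 0.057]
contact_force: [0.4, 0.3, -1.6]
grip_width: 0.0142
```

Run:
```python
from h import *
P=pose(); tip=P[:3,3]+P[:3,:3]@(SEAT+[.042,0,0]); print((DB.T@(tip-BORE)).round(4),(DB.T@P[:3,0]).round(4),DB.T@r.state()["contact_force"])
```

```text
[-0.0008 -0.     -0.0362] [-1.3e-03  6.0e-04 -1.0e+00] [-0.28576711  0.26322786 -1.58283266]
```

Seat about 6 mm away; continue gently until contact.

Call:
play_rows(deltas=[{"offset":[0.013,0,0],"rotation":[0,0,0],"claw":5},{"offset":[0,0,0],"rotation":[0,0,0],"claw":5}])

```text
clock: 10.8
eef_pos: [0.5245, -0.1466, 0.179]
tool_rot: [1.571, 1.135, 0.056]
contact_force: [-2.9, 0.4, 4.8]
grip_width: 0.0143
```

Call:
play_rows(deltas=[{"offset":[0.007,0,0],"rotation":[0,0,0],"claw":5},{"offset":[0,0,0],"rotation":[0,0,0],"claw":5}])

```text
clock: 10.97
eef_pos: [0.5246, -0.1466, 0.1788]
tool_rot: [1.569, 1.133, 0.054]
contact_force: [-15.9, -1.3, 23.9]
grip_width: 0.0144
```

Call:
play_rows(deltas=[{"offset":[0.005,0,0],"rotation":[0,0,0],"claw":5},{"offset":[0,0,0],"rotation":[0,0,0],"claw":5}])

```text
clock: 11.13
eef_pos: [0.5246, -0.1466, 0.1787]
tool_rot: [1.567, 1.132, 0.052]
contact_force: [-24.5, -0.6, 36.2]
grip_width: 0.0144
```

Call:
play_rows(deltas=[{"offset":[-0.008,0,0],"rotation":[0,0,0],"claw":5},{"offset":[0,0,0],"rotation":[0,0,0],"claw":20},{"offset":[0,0,0],"rotation":[0,0,0],"claw":45},{"offset":[0,0,0],"rotation":[0,0,0],"claw":45},{"offset":[0,0,0],"rotation":[0,0,0],"claw":45}])

```text
clock: 11.55
eef_pos: [0.5255, -0.1466, 0.1771]
tool_rot: [1.573, 1.135, 0.057]
contact_force: [-0.3, 0.0, 0.1]
grip_width: 0.045
```

Call:
play_rows(deltas=[{"offset":[-0.04,0,0],"rotation":[0,0,0],"claw":45},{"offset":[-0.08,0,0],"rotation":[0,0,0],"claw":45},{"offset":[-0.12,0,0],"rotation":[0,0,0],"claw":60},{"offset":[-0.12,0,0],"rotation":[0,0,0],"claw":60},{"offset":[0,0,0],"rotation":[0,0,0],"claw":60}])

```text
clock: 11.97
eef_pos: [0.4806, -0.1502, 0.2808]
tool_rot: [1.561, 1.128, 0.045]
contact_force: [0.6, -0.3, 0.9]
grip_width: 0.0599
```

Run:
```python
from h import *
c=cam("wrist"); s=cam("scene")
B=proj(c,BORE)[0]; sb=proj(s,BORE)[0]; print(B,sb)
print(proj(s,[BORE+DB@[0,0,z] for z in(0,.006,.044,-.042)]),proj(c,[BORE+DB@[0,0,z] for z in(.006,.044)]))
x0,y0,a0,b0=int(B[0])-50,int(B[1])-90,int(sb[0])-40,int(sb[1])-60; y0=min(y0,330);print(x0,y0,a0,b0)
A=cv2.resize(c["color"][y0:y0+150,x0:x0+100,::-1],(400,600),interpolation=cv2.INTER_CUBIC)
C=cv2.resize(s["color"][b0:b0+120,a0:a0+80,::-1],(400,600),interpolation=cv2.INTER_CUBIC)
cv2.imwrite("pics/w9.png",np.hstack([A,C]))
```

```text
[316.24705004 234.47639431] [245.23189965 205.34338442]
[[245.23189965 205.34338442]
 [245.71658843 202.87220962]
 [248.83138758 186.9914766 ]
 [241.89194317 222.372077  ]] [[316.18428972 236.53040559]
 [315.71928494 251.87606884]]
266 144 205 145
```

View pics/w9.png

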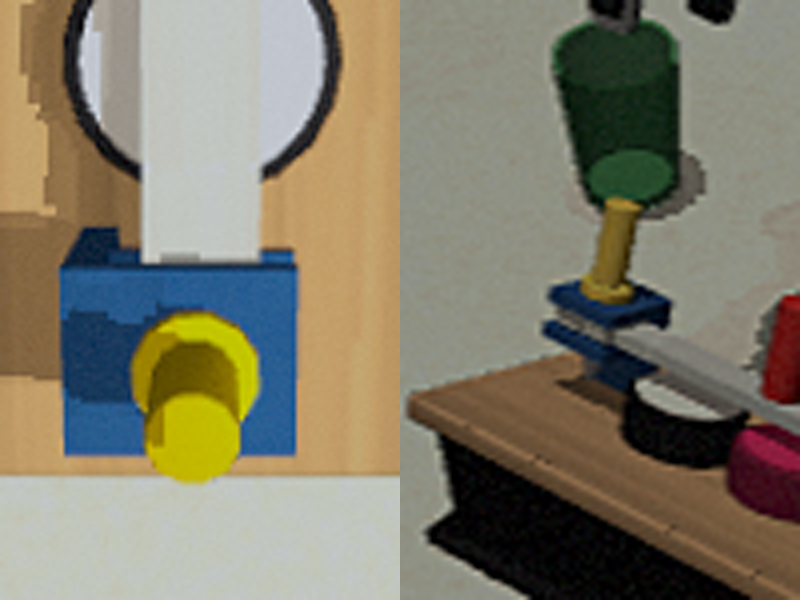

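```bash
python3 -c "
from bench import r
print(r.hand_in(), r.state()['clock'])"
```

```text
the job is handed in; nothing more can be done
the job is handed in; nothing more can be done
```

The keeper bar is home, the small yellow pin from the wooden holder is through both ears and the eye, and I handed the job in at about 12 s of the 54 s allowed.

- **Bar:** I swung it down with the red post held between the fingers until it stopped moving and the push reached about 11 N. The wrist picture taken just after showed the pivot and post within about 2 px of their home positions.
- **Pin:** It slid in with under 2 N until it met a firm stop, which I pressed to about 44 N along the pin. I then eased off, opened the fingers and backed away.
- **Last check:** The final wrist and scene pictures show the collar flat on the upper ear. The top of the handle is within about 1.5 px of the flush prediction. The gripper is clear and the force reading is near zero.
- **Disagreement:** The stop came about 3 mm earlier than my pose estimate predicted. I put this down to error in the estimated bore height and pin depth, because the pictures show the collar seated.
- **Bystanders:** The arm went nowhere near the cup, paint tin or compact. I did not re-measure their positions at the end.

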